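# Refit the control knob of a hot plate

### The job

The big black control knob of the hot plate was taken off to be washed. Put it back on the D-shaped shaft in the sloping control panel: turn it so that the flat in its bore matches the flat on the shaft, and push it fully home, so that its rim lies flush on the panel. Let go of it and leave the mug, the salt shaker and the garlic where they stand.

Things in the scene. Friction and masses are not known exactly. Their poses are not given: they have to be found in the camera images.
- knob_grip (a point): Loose black knob on its open rim on the worktop, 66 mm high, 120 g. Skirt 72 mm wide, 32 mm high with a flat top face 68 mm wide; on it a straight grip bar 64 long, 20 thick, 34 high. Point: on the axis in the bar, 55 mm above the rim, 23 above the face, 11 below the top. z out of the top; x along the bar to its end with the orange pointer; y across the bar (the way to pinch it).
- knob_foot (a point): Centre of the knob's underside in the rim's plane, 55 mm below knob_grip; same axes. Here opens the D-shaped bore, centred on the axis: round part 30 mm across, flat 8 mm from the axis on the pointer (+x) side, 24 mm deep from the rim (its walls begin 2 mm inside). Fully home, the rim rests on the panel and this point and its axes coincide with shaft_base, within the play.
- shaft_base (a point): White D-shaped shaft, square on the sloping panel, 20 mm long; the point is where its axis meets the panel. z along the shaft, away from the panel: 30 degrees from vertical, leaning to the front of the plate; x from the axis toward the flat, turning with the shaft. 26 mm across its round part, flat 6 mm from the axis: 2 mm of play in the bore. End bevelled 3 mm, with an orange line to the flat.
- shaft (a joint): Angle of the shaft in the panel, rad: 0 when its flat faces straight up the slope, growing counter-clockwise as one looks at the panel; it starts anywhere from -0.6 to 0.6 and is stiff (0.5 N m to turn it). It need not be turned.
- hot_plate: White hot plate, fixed, 250 mm deep, 260 wide, 78 high. Origin 120 mm behind its front; x to the back, y left, z up. It stands turned, its front to the right and partly to the robot (yaw 0.95 to 1.4). The front 90 mm slope up at 30 degrees from 26 to 78 mm high: the grey control panel; the shaft stands at its middle, 75 mm before the origin, 52 mm up. Behind, on the flat top, a dark round plate 140 mm across, 10 high.
- mug_mid (a point): Loose white mug with grey dots and an ear, 82 mm across, 114 mm with the ear, 91 mm high; bystander. Point: centre of its cup, half-way up.
- shaker_mid (a point): Loose glass salt shaker with grey top, 44 mm across, 90 mm high; bystander. Point: its centre, half-way up.
- garlic_mid (a point): Loose garlic bulb, about 60 mm; bystander. Point: its centre, half-way up.
Not all that is in view belongs to the job. Of the things shaped like the part that bears knob_grip, the black one is meant.

How it is judged:
On the way:
1. the knob is carried, off the worktop, to within 12 cm of the shaft (distance between knob_foot and shaft_base below 0.12 m and height (world z) of knob_foot above 0.03 m), for 0.1 s.
At the end, for the whole second after the job is handed in: The knob sits on the shaft, its rim within 3 mm of the panel and its centre within 6 mm of the shaft's axis, square to the panel within 0.1 rad, its flat on the shaft's flat (within 0.3 rad), released and at rest (z of knob_foot in the frame of shaft_base below 0.003 m and distance between knob_foot and shaft_base below 0.006 m and angle between the z axis of knob_foot and the z axis of shaft_base, either way round below 0.1 rad and angle between the x axis of knob_foot and the x axis of shaft_base, either way round below 0.3 rad and linear speed of knob below 0.02 m/s and contact force between the fingers and knob below 0.1 N); the robot touches nothing.
It fails at once if the mug, the salt shaker or the garlic is moved by more than 3 cm (distance of any of mug_mid, shaker_mid, garlic_mid from where it was at the start of the episode above 0.03 m).
It also fails if it takes over 35 s, if anything falls off the work surface, if the arm or the gripper's body presses on something with over 40 N, if the wrist force passes 120 N, or if a joint passes its speed limit or range.

### The arm

A 7-joint arm with a two-finger parallel gripper is mounted at the origin on a cart in front of the work surface, level with it; the furniture and walls round the work are solid. World frame = base frame: x ahead of the robot, y to its left, z up, the work surface at z = 0. Lengths are in m, angles in rad, forces in N, time in s.
With the tool pointing down it reaches from about 0.425 to 0.95 m from the base axis. Payload 4.7 kg.
Tool frame: the origin (TCP) lies where the fingers leave the gripper's body, on its centre line; the fingertips stand 70 mm ahead of it and the grasp point (between the pads) lies 51 mm ahead of it; z points along the fingers, y is the line along which they close (so a half turn about z gives the same grasp; the last joint's range is limited). The gripper opens to 87 mm and grips with 3 to 60 N. Pads are 19 mm wide; open, the fingers measure 117 mm over their backs; the gripper's body (75 mm by 190 mm) begins 51 mm behind the grasp point.
Start: joints at [1.086, 0.469, -0.049, 1.532, 0.024, 1.141, -0.082], TCP at [0.297, -0.606, 0.292] pointing down, gripper open.
Joint ranges: [-2.59, 2.59], [-0.33, 1.99], [-1.39, 1.29], [0.1, 2.45], [-1.04, 4.18], [0.21, 1.99], [-2.66, 2.66]. Speed limits (rad/s): [2.57, 2.57, 3.14, 3.14, 3.14, 3.14, 3.14].

### API

Orientations are given as a unit quaternion [x, y, z, w].
In Python, from workcell import monitor, vision, close_job gives the robot as it stands.
- The arm moves only by the tool drive_tool, never from a script. Its argument "series" is a list of rows, each an object of numbers: "x", "y", "z": the shift along the tool's x, y, z in m; "yaw": the turn about the tool's z in degrees; "grip": the gripper's target within -1 to 1 (shut at 1, half-way at 0, fully open at -1). A call has 1 to 5 rows; each row shifts and turns the commanded pose from where the row before left it, along the tool's axes as they then stand; what a row does not reach is not made up. A row lasts 1/8 s, in which the tool goes at most 62.5 mm and 10.7 degrees, less where a joint would pass 70% of its speed; a pose out of reach is approached as far as the arm can. A call is refused whole if a number of a shift passes 0.0625 or a number of a turn 10.7, either way. A call with a gripper value outside its range is refused whole. The fingers move at their own pace and stop on an object; "newtons" is the grip in N (left out, the last holds). Time passes only in rows, so rows that do not move let the fingers close. It gives the time, the measured TCP pose, the force, the opening and the grip force at its end, in the units of the state.
- monitor.get_state(): the state, without advancing time (a new reading comes with each control period).
- vision.snapshot(name): name is "side" or "top" or "wrist"; returns the picture (480x640x3 uint8, red, green, blue); there is no depth.
- vision.camera_params(name): a dict with "fov_y" (degrees; the focal length in pixels is half the picture's height over the tangent of half this angle, whatever the lens; pixels are square), "cx", "cy" (the principal point, pixels), "eye" and "orientation" of the camera in the world. Camera axes: x right, y up, looking along -z (the intrinsics and any distortion apply to the point x, -y, -z); pixel columns grow to the right and rows downward; lengths in m; the calibration is good to about 2 mm. A picture is of the moment at which its call begins: read the wrist's pose just before it. camera_params takes no time and is no camera call; for the wrist camera it gives the pose at the moment of the call.
- close_job(): hands the job in; it is judged then, once.
Trained networks look in the newest picture that a camera, given by its name, has taken for a name from the list of things; names that differ only in an ending like _2 or _b are one class to them, and where a whole thing is asked for, a point or a joint stands for the part that bears it (a point fixed in the world has none). Each returns a list of dicts, best first, with "confidence" (0 to 1); they miss things now and then, are a little off and sometimes report something else, mostly with a low value. They report only what shows in the picture. A call takes as long as a camera call. They do not tell look-alikes from the thing itself.
- vision.cut_out(camera, label): "region" (480x640 bool, what is visible of it) and "at" ([column, row] in pixels, amid what is visible of it).
The state is a dict: "t": time; "joint_pos": joint angles; "qvel": joint speeds; "joint_torque": joint torques, N m; "ee_pos": TCP position; "orientation": TCP orientation; "force": force on the tool from outside, world axes, zero at the start; "moment": the same for the moment, N m; "gripper_width": finger opening in m; "gripper_force": force on a finger pad.
Only numpy, scipy, OpenCV 4.12 (cv2) and the standard library are available. Lean on these libraries where they do the work, as an engineer would, in place of code of your own. Each camera call takes 0.05 s, during which the arm holds its last target. There are 200 camera calls.

## Working session

There is one attempt and no reset: what is moved stays moved. The work goes in short steps, Python scripts to look and compute and a tool call to move; the robot and the scene stay as the last step left them, time stands still between calls to the robot, and variables do not carry over. Pictures are saved under pics/ and viewed, at most 10 in all, crops included, and the job is handed in when it is done.

Besides the shell and the picture viewer there is one more tool, called after ">>>" in YAML: its name, and indented under it one key for each argument. drive_tool: Moves the arm, as the interface text tells. Its arguments: {"type":"object","properties":{"series":{"type":"array"},"newtons":{"type":"number"}},"required":["series"]}

```bash
mkdir -p pics
cat > h.py <<'E'
import numpy as np, cv2
from scipy.spatial.transform import Rotation as R
from workcell import monitor, vision
def snap(n,f=None):
    p=vision.camera_params(n); im=vision.snapshot(n)
    if f: cv2.imwrite('pics/'+f,im[:,:,::-1])
    return p,im
def rays(p,px):
    f=240/np.tan(np.radians(p['fov_y'])/2); px=np.atleast_2d(px).astype(float)
    d=np.c_[(px[:,0]-p['cx'])/f,-(px[:,1]-p['cy'])/f,-np.ones(len(px))]
    return R.from_quat(p['orientation']).apply(d)
def onz(p,px,z):
    d=rays(p,px); e=np.array(p['eye']); return e+d*((z-e[2])/d[:,2])[:,None]
def proj(p,X):
    f=240/np.tan(np.radians(p['fov_y'])/2)
    c=R.from_quat(p['orientation']).inv().apply(np.atleast_2d(X)-np.array(p['eye']))
    return np.c_[p['cx']+f*c[:,0]/-c[:,2],p['cy']-f*c[:,1]/-c[:,2]]
E
python3 - <<'E'
from h import *
np.set_printoptions(precision=3,suppress=True)
ims=[]
for n in('top','side'):
    p,im=snap(n,n+'0.png'); print(n,p); ims.append(im)
    for l in('knob_grip','shaft_base','shaft','hot_plate','mug_mid','shaker_mid','garlic_mid'):
        print(l,[(round(d['confidence'],2),np.round(d['at']),int(d['region'].sum())) for d in vision.cut_out(n,l)])
print(monitor.get_state())
E
```

```text
top {'fov_y': 48.0905976919479, 'cx': 312.42951559026756, 'cy': 227.33430712060385, 'eye': array([ 0.468, -0.03 ,  1.42 ]), 'orientation': array([-0.027,  0.039,  0.714, -0.699])}
knob_grip [(0.67, array([333., 197.]), 424), (0.65, array([378., 271.]), 613)]
shaft_base []
shaft [(0.51, array([274., 214.]), 153)]
hot_plate [(0.73, array([459., 263.]), 297), (0.57, array([241., 220.]), 6950)]
mug_mid [(0.7, array([159., 274.]), 1244)]
shaker_mid [(0.51, array([459., 261.]), 291)]
garlic_mid [(0.61, array([312., 274.]), 345)]
side {'fov_y': 45.02198676140107, 'cx': 318.94845900563854, 'cy': 238.61072886476438, 'eye': array([0.907, 0.878, 0.894]), 'orientation': array([0.074, 0.417, 0.893, 0.15 ])}
knob_grip [(0.69, array([267., 250.]), 869), (0.62, array([330., 205.]), 719), (0.41, array([437., 371.]), 2702)]
shaft_base [(0.45, array([312., 276.]), 121)]
shaft [(0.56, array([310., 274.]), 126)]
hot_plate [(0.83, array([311., 327.]), 13580)]
mug_mid [(0.91, array([434., 366.]), 2788)]
shaker_mid [(0.66, array([302., 158.]), 408)]
garlic_mid [(0.57, array([355., 245.]), 395)]
{'t': 0.8, 'joint_pos': array([ 1.086,  0.469, -0.049,  1.532,  0.024,  1.141, -0.082]), 'qvel': array([-0.   ,  0.002,  0.   , -0.002,  0.001, -0.001,  0.001]), 'joint_torque': array([  0.001, -50.778,  -0.08 , -23.645,  -0.061,   0.031,  -0.   ]), 'ee_pos': array([ 0.297, -0.606,  0.292]), 'orientation': array([0.974, 0.226, 0.   , 0.   ]), 'force': array([-0.468, -0.418,  0.523]), 'moment': array([-0.024,  0.034, -0.036]), 'gripper_force': 0.0, 'gripper_width': 0.08677185335990653}
```

View pics/top0.png

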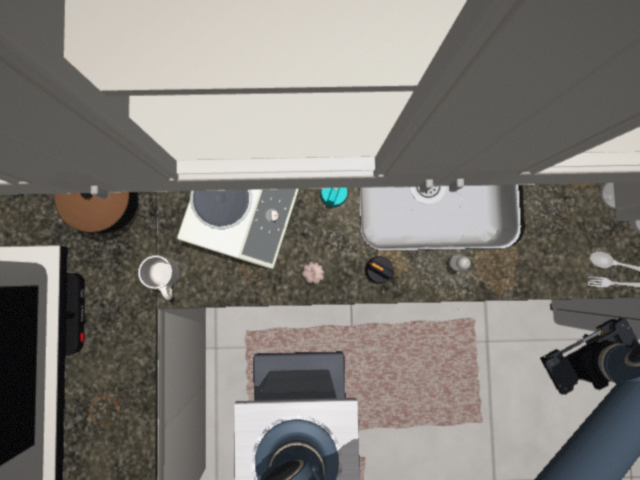

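View pics/side0.png

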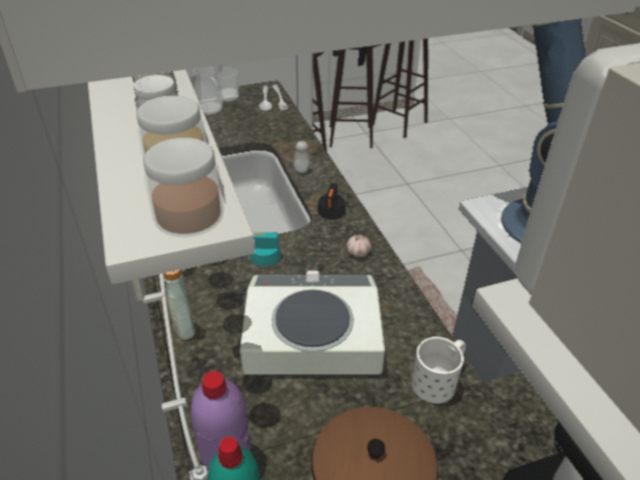

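The top view shows two knobs: black with an orange pointer at (378,271), and teal at (333,197). The black one fits the description. The shaft is at (274,214) on the grey panel, the garlic at (312,274), the shaker at (459,262) and the mug at (159,274). The side view agrees: black knob (331,205), teal (267,250), shaft (312,276). I'll confirm the black knob in an enlarged crop and measure.

Run:
```python
from h import *
np.set_printoptions(precision=3,suppress=True)
p,im=snap('top'); ps,ims=snap('side')
def tri(a,b):
    A=np.array(p['eye']);B=np.array(ps['eye']);u=rays(p,a)[0];v=rays(ps,b)[0]
    s=np.linalg.lstsq(np.c_[u,-v],B-A,rcond=None)[0]; P,Q=A+s[0]*u,B+s[1]*v
    return (P+Q)/2,np.linalg.norm(P-Q)
print('knob',onz(p,[378,271],.045),onz(ps,[330,205],.04),tri([378,271],[331,205]))
print('shaft',onz(p,[274,214],.065),onz(ps,[312,276],.065),tri([274,214],[312,275]))
print('garlic',onz(p,[312,274],.03),'mug',onz(p,[159,274],.05),'shaker',onz(p,[459,261],.05))
print('plate corners z.026 front-near',onz(p,[272,267],.026),'z.078 back near',onz(p,[179,238],.078))
# orange pointer
for q,I,c in((p,im,(378,271)),(ps,ims,(330,205))):
    x,y=c; h=cv2.cvtColor(I,cv2.COLOR_RGB2HSV)[y-25:y+25,x-25:x+25]
    m=(h[...,0]<20)&(h[...,1]>170)&(h[...,2]>110); yy,xx=np.nonzero(m); P=np.c_[xx+x-25,yy+y-25]
    print(len(P),P.mean(0),P.min(0),P.max(0),onz(q,P.mean(0),.066))
a=cv2.resize(im[175:275,250:400],None,fx=5,fy=5,interpolation=2)
cv2.imwrite('pics/crop.png',a[:,:,::-1])
```

```text
knob [[ 0.48  -0.219  0.045]] [[ 0.496 -0.198  0.04 ]] (array([ 0.482, -0.224,  0.018]), np.float64(0.003867986382939853))
shaft [[0.629 0.043 0.065]] [[0.628 0.053 0.065]] (array([0.628, 0.044, 0.06 ]), np.float64(0.004842025544731778))
garlic [[ 0.476 -0.051  0.03 ]] mug [[0.484 0.336 0.05 ]] shaker [[ 0.501 -0.427  0.05 ]]
plate corners z.026 front-near [[0.496 0.052 0.026]] z.078 back near [[0.572 0.279 0.078]]
19 [376.947 266.526] [372 264] [382 269] [[ 0.491 -0.214  0.066]]
20 [330.5 192.5] [329 189] [332 196] [[ 0.49  -0.213  0.066]]
```

View pics/crop.png

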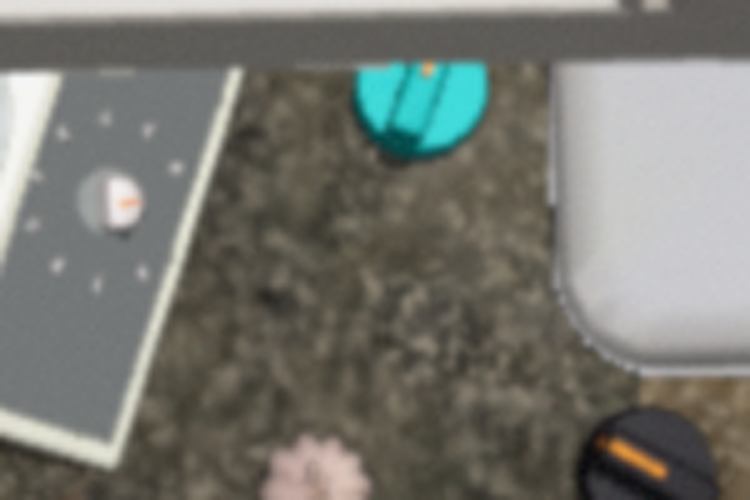

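The crop confirms the black knob with its orange pointer. I'm moving above it.

>>> drive_tool:
  series:
    - {"x": 0.043, "y": -0.033, "grip": -1}
    - {"x": 0.043, "y": -0.033, "grip": -1}
    - {"x": 0.043, "y": -0.033, "grip": -1}
    - {"x": 0.043, "y": -0.033, "grip": -1}
    - {"x": 0.043, "y": -0.033, "grip": -1}
  newtons: 20

```text
invalid input
```

>>> drive_tool:
  series:
    - {"x": 0.043, "y": -0.033, "grip": -1}
    - {"x": 0.043, "y": -0.033, "grip": -1}
    - {"x": 0.04, "y": -0.03, "grip": -1}
    - {"yaw": -9, "grip": -1}
    - {"yaw": -9, "grip": -1}

```text
invalid input
```

>>> drive_tool:
  series:
    - {"yaw": -9, "grip": -1}
    - {"yaw": -9, "grip": -1}
    - {"grip": -1}

```text
invalid input
```

Run:
```python
from h import *
np.set_printoptions(precision=3,suppress=True)
s=monitor.get_state(); p,im=snap('wrist','w1.png'); print(s['t'],s['ee_pos'],R.from_quat(s['orientation']).as_matrix()[:,0],s['joint_pos'],p)
for d in vision.cut_out('wrist','knob_grip'): print(d['confidence'],d['at'],d['region'].sum(),onz(p,d['at'],.045))
h=cv2.cvtColor(im,cv2.COLOR_RGB2HSV); m=(h[...,0]<20)&(h[...,1]>170)&(h[...,2]>110); n,l,st,c=cv2.connectedComponentsWithStats(m.astype(np.uint8))
for i in range(1,n):
  if st[i,4]>30: print(st[i],c[i],cv2.fitLine(np.argwhere(l==i)[:,::-1].astype(np.float32),2,0,.01,.01).ravel())
```

```text
0.9 [ 0.297 -0.606  0.292] [0.898 0.44  0.   ] [ 1.086  0.469 -0.049  1.532  0.024  1.141 -0.082] {'fov_y': 70.1371059511704, 'cx': 324.23065924004084, 'cy': 244.90752756989508, 'eye': array([ 0.371, -0.569,  0.384]), 'orientation': array([-0.129,  0.081, -0.523,  0.839])}
```

View pics/w1.png

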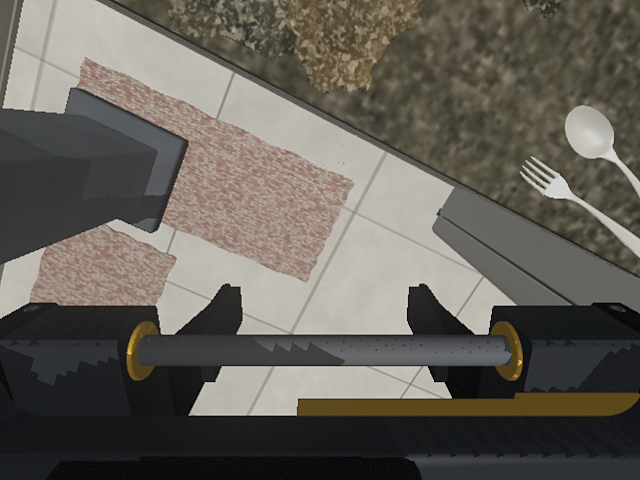

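The moves were refused, and the picture shows only the floor, the fork and the fingers. The rows probably need every key.

>>> drive_tool:
  series:
    - {"x": 0.043, "y": -0.033, "z": 0, "yaw": 0, "grip": -1}
    - {"x": 0.043, "y": -0.033, "z": 0, "yaw": 0, "grip": -1}
    - {"x": 0.043, "y": -0.033, "z": 0, "yaw": 0, "grip": -1}
    - {"x": 0.043, "y": -0.033, "z": 0, "yaw": 0, "grip": -1}
    - {"x": 0.043, "y": -0.033, "z": 0, "yaw": 0, "grip": -1}
  newtons: 20

```text
t: 1.62
ee_pos: [0.4183, -0.3617, 0.2926]
orientation: [0.974, 0.226, 0.0, 0.0]
force: [0.2, -0.2, -0.3]
gripper_width: 0.0873
gripper_force: 0.0
```

>>> drive_tool:
  series:
    - {"x": 0.04, "y": -0.03, "z": 0, "yaw": -9, "grip": -1}
    - {"x": 0.03, "y": 0, "z": 0, "yaw": -9, "grip": -1}
    - {"x": 0.02, "y": 0, "z": 0, "yaw": -9, "grip": -1}
    - {"x": 0, "y": 0, "z": 0, "yaw": -9, "grip": -1}
    - {"x": 0, "y": 0, "z": 0, "yaw": 0, "grip": -1}

```text
t: 2.25
ee_pos: [0.4793, -0.2875, 0.2923]
orientation: [0.857, 0.515, 0.0, 0.0]
force: [-0.1, -1.4, -0.5]
gripper_width: 0.0868
gripper_force: 0.0
```

```bash
cat > w.py <<'E'
import sys
from h import *
np.set_printoptions(precision=3,suppress=True)
s=monitor.get_state(); p,im=snap('wrist',sys.argv[1]); print(s['t'],s['ee_pos'],R.from_quat(s['orientation']).as_matrix()[:,0],s['joint_pos'])
for lab in sys.argv[2:]:
  for d in vision.cut_out('wrist',lab): print(lab,d['confidence'],d['at'],d['region'].sum(),onz(p,d['at'],.045))
h=cv2.cvtColor(im,cv2.COLOR_RGB2HSV); m=(h[...,0]<16)&(h[...,1]>160)&(h[...,2]>110); n,l,st,c=cv2.connectedComponentsWithStats(m.astype(np.uint8))
for i in range(1,n):
  if st[i,4]>30:
    (v,u,a,b)=cv2.fitLine(np.argwhere(l==i)[:,::-1].astype(np.float32),2,0,.01,.01).ravel(); k=st[i,2:4].max()/2
    A,B=onz(p,[[a-v*k,b-u*k],[a+v*k,b+u*k]],.066); print(st[i],c[i],'ends at z.066',A,B,np.degrees(np.arctan2(*(B-A)[[1,0]])))
E
python3 w.py w2.png knob_grip
```

```text
2.25 [ 0.479 -0.288  0.292] [0.469 0.883 0.   ] [ 0.708  0.298 -0.301  1.8    0.1    1.058 -0.117]
knob_grip 0.64 [300.3, 160.1] 3917 [[ 0.488 -0.221  0.045]]
```

View pics/w2.png

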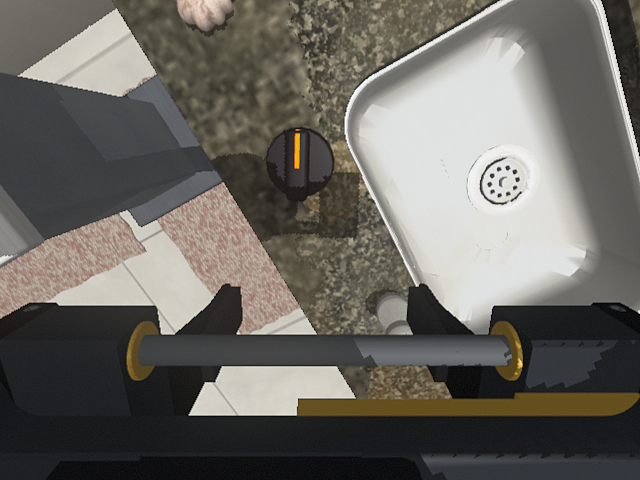

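The knob is at (300,162), its pointer line running from (297,133) to (297,168), nearly along the tool x-axis. The garlic is at the top left (205,10).

```bash
sed -i 's/<16)/<25)/' w.py
python3 - <<'E'
from h import *
np.set_printoptions(precision=4,suppress=True)
p=vision.camera_params('wrist'); im=cv2.imread('pics/w2.png')[:,:,::-1].copy()
h=cv2.cvtColor(im,cv2.COLOR_RGB2HSV)[100:220,250:350]; m=(h[...,0]<25)&(h[...,1]>160)&(h[...,2]>150); q=np.argwhere(m)[:,::-1]+[250,100]
t=q[q[:,1]<=q[:,1].min()+3].mean(0); b=q[q[:,1]>=q[:,1].max()-3].mean(0); A,B=onz(p,[b,t],.066); d=B-A
a=np.arctan2(d[1],d[0]); print(len(q),t,b,A,B,np.linalg.norm(d),np.degrees(a))
# fit dark disc outline with knob region: project model, compare centroid
d=vision.cut_out('wrist','knob_grip')[0]; 
from scipy.optimize import minimize
ph=np.linspace(0,6.283,60); ring=lambda r,z,c:np.c_[c[0]+r*np.cos(ph),c[1]+r*np.sin(ph),0*ph+z]
def mask(c):
    P=np.vstack([ring(.036,0,c),ring(.034,.032,c)]); M=np.zeros((480,640),np.uint8); cv2.fillConvexPoly(M,cv2.convexHull(np.round(proj(p,P)*16).astype(np.int32)),1,shift=4)
    u=np.array([np.cos(a),np.sin(a)]);v=np.array([-u[1],u[0]])
    Q=[[*(np.array(c)+sx*.032*u+sy*.01*v),z] for sx in(-1,1) for sy in(-1,1) for z in(.032,.066)]
    cv2.fillConvexPoly(M,cv2.convexHull(np.round(proj(p,Q)*16).astype(np.int32)),1,shift=4); return M>0
f=lambda c:(mask(c)^d['region']).sum()
r=minimize(f,[.485,-.221],method='Nelder-Mead',options=dict(initial_simplex=[[.48,-.23],[.49,-.22],[.485,-.21]])); print(r.x,r.fun)
print('tool yaw',np.degrees(np.arctan2(.883,.469)))
E
```

```text
186 [297.  129.5] [296.1053 166.4211] [ 0.4831 -0.2246  0.066 ] [ 0.4995 -0.1973  0.066 ] 0.03181721090493378 59.087071380337925
[ 0.4842 -0.2245] 122.0
tool yaw 62.02527007971237
```

>>> drive_tool:
  series:
    - {"x": 0.058, "y": -0.025, "z": 0, "yaw": 0, "grip": -1}
    - {"x": 0, "y": 0, "z": 0.05, "yaw": 2.9, "grip": -1}
    - {"x": 0, "y": 0, "z": 0.06, "yaw": 0, "grip": -1}
    - {"x": 0, "y": 0, "z": 0.05, "yaw": 0, "grip": -1}
    - {"x": 0, "y": 0, "z": 0.024, "yaw": 0, "grip": -1}

```text
t: 3.02
ee_pos: [0.4826, -0.2251, 0.1056]
orientation: [0.87, 0.493, -0.001, -0.002]
force: [-0.4, 0.5, 0.3]
gripper_width: 0.0868
gripper_force: 0.0
```

>>> drive_tool:
  series:
    - {"x": 0, "y": 0, "z": 0, "yaw": 0, "grip": 1}
    - {"x": 0, "y": 0, "z": 0, "yaw": 0, "grip": 1}
    - {"x": 0, "y": 0, "z": 0, "yaw": 0, "grip": 1}
    - {"x": 0, "y": 0, "z": 0, "yaw": 0, "grip": 1}
    - {"x": 0, "y": 0, "z": 0, "yaw": 0, "grip": 1}
  newtons: 20

```text
t: 3.65
ee_pos: [0.4844, -0.2254, 0.1089]
orientation: [0.869, 0.494, 0.0, 0.0]
force: [-0.1, -0.5, -0.5]
gripper_width: 0.0447
gripper_force: 0.0
```

>>> drive_tool:
  series:
    - {"x": 0, "y": 0, "z": 0, "yaw": 0, "grip": 1}
    - {"x": 0, "y": 0, "z": 0, "yaw": 0, "grip": 1}
    - {"x": 0, "y": 0, "z": 0, "yaw": 0, "grip": 1}
    - {"x": 0, "y": 0, "z": 0, "yaw": 0, "grip": 1}
    - {"x": 0, "y": 0, "z": 0, "yaw": 0, "grip": 1}

```text
t: 4.28
ee_pos: [0.4841, -0.2252, 0.1082]
orientation: [0.869, 0.494, -0.0, -0.0]
force: [-0.4, 0.6, -0.3]
gripper_width: 0.0194
gripper_force: 20.0
```

>>> drive_tool:
  series:
    - {"x": 0, "y": 0, "z": -0.05, "yaw": 0, "grip": 1}
    - {"x": 0, "y": 0, "z": -0.05, "yaw": 0, "grip": 1}
    - {"x": 0, "y": 0, "z": -0.05, "yaw": 0, "grip": 1}
    - {"x": 0, "y": 0, "z": -0.03, "yaw": 0, "grip": 1}
    - {"x": 0, "y": 0, "z": 0, "yaw": 0, "grip": 1}

```text
t: 4.9
ee_pos: [0.4851, -0.2256, 0.2904]
orientation: [0.869, 0.494, 0.001, 0.002]
force: [-0.5, 0.0, -1.9]
gripper_width: 0.02
gripper_force: 20.0
```

>>> drive_tool:
  series:
    - {"x": 0.053, "y": -0.001, "z": 0, "yaw": 0, "grip": 1}
    - {"x": 0.053, "y": -0.001, "z": 0, "yaw": 0, "grip": 1}
    - {"x": 0.053, "y": -0.001, "z": 0, "yaw": 0, "grip": 1}
    - {"x": 0.053, "y": -0.001, "z": 0, "yaw": -6, "grip": 1}
    - {"x": 0, "y": 0, "z": 0, "yaw": -6, "grip": 1}

```text
t: 5.52
ee_pos: [0.5897, -0.035, 0.286]
orientation: [0.809, 0.587, 0.0, -0.002]
force: [-0.4, -1.3, -1.7]
gripper_width: 0.0201
gripper_force: 20.0
```

>>> drive_tool:
  series:
    - {"x": 0, "y": 0, "z": 0, "yaw": 0, "grip": 1}

```text
t: 5.65
ee_pos: [0.5884, -0.0408, 0.2858]
orientation: [0.813, 0.582, -0.002, -0.001]
force: [0.5, -0.4, -1.8]
gripper_width: 0.0197
gripper_force: 20.0
```

```bash
python3 w.py w3.png shaft hot_plate knob_grip; python3 -c "
from h import *
print(vision.camera_params('wrist'))"
```

```text
5.65 [ 0.588 -0.041  0.286] [ 0.322  0.947 -0.001] [ 0.344  0.375 -0.451  1.728  0.181  1.084 -0.493]
shaft 0.66 [234.8, 260.0] 1971 [[ 0.487 -0.047  0.045]]
shaft 0.57 [337.5, 115.6] 1143 [[0.631 0.052 0.045]]
hot_plate 0.78 [335.3, 73.9] 49904 [[0.64  0.085 0.045]]
knob_grip 0.87 [432.1, 248.2] 3953 [[ 0.683 -0.099  0.045]]
knob_grip 0.76 [322.7, 272.4] 9955 [[ 0.569 -0.089  0.045]]
[445  77  10   8  66] [449.864  80.545] ends at z.066 [0.723 0.046 0.066] [0.73  0.048 0.066] 18.163888514967475
[320 242   9  18 135] [324.304 251.222] ends at z.066 [ 0.583 -0.052  0.066] [ 0.578 -0.069  0.066] -107.29884020590261
[445 262  32   5 107] [460.953 264.299] ends at z.066 [ 0.687 -0.11   0.066] [ 0.716 -0.121  0.066] -20.622514726560382
[320 271   9  63 565] [324.   301.89] ends at z.066 [ 0.574 -0.079  0.066] [ 0.551 -0.146  0.066] -108.80929727979863
[380 333   5  44 129] [382.186 355.209] ends at z.066 [ 0.608 -0.165  0.066] [ 0.594 -0.217  0.066] -104.6720762730151
[265 336   3  41  94] [266.064 356.521] ends at z.066 [ 0.474 -0.177  0.066] [ 0.493 -0.129  0.066] 67.85319416544554
{'fov_y': 70.1371059511704, 'cx': 324.23065924004084, 'cy': 244.90752756989508, 'eye': array([0.61549567, 0.03657932, 0.37874054]), 'orientation': array([-0.14994971,  0.02581932, -0.16263309,  0.97488406])}
```

View pics/w3.png

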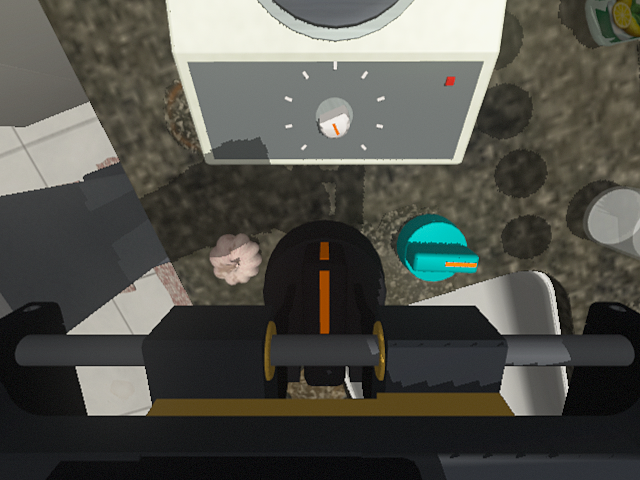

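The shaft is at (335,118). A straight chord separates the white end face from the grey flat above it, so the flat faces up-left on the slope. An orange line runs (333,124)–(338,134). The teal knob is at (433,248), the garlic at (235,260), and the held black knob is in the jaws. I'll zoom in on the shaft and fit the plate's yaw.

```bash
cat > plate.py <<'E'
from h import *
from scipy.optimize import least_squares
np.set_printoptions(precision=4,suppress=True)
p=vision.camera_params('wrist'); im=cv2.imread('pics/w3.png')
a,b,c,d,e=onz(p,[[207,163],[462,163],[500,55],[172,55],[335,118]],0.026)
print('front edge',a,b,np.linalg.norm(b-a)); v=a-b; print('yaw(x back)',np.degrees(np.arctan2(v[1],v[0]))-90)
def plate(q):
    x,y,yaw=q; Rz=R.from_euler('z',yaw); return lambda P:Rz.apply(np.atleast_2d(P))+[x,y,0]
pix=[[207,163],[462,163]]
# crop back edge of slope
print('back edge of slope at z.078',onz(p,[[172,57],[500,54]],.078))
q=least_squares(lambda q:(proj(p,plate(q)([[-.12,.13,.026],[-.12,-.13,.026],[-.03,.13,.078],[-.03,-.13,.078]]))-[[207,163],[462,163],[172,56],[500,55]]).ravel(),[.6,.11,1.2]); print(q.x,np.degrees(q.x[2]),q.fun)
q=q.x; T=plate(q); print('base',T([-.075,0,.052]))
n=np.array([-.5,0,.866]);s=np.array([.866,0,.5]);l=np.array([0,1,0]);B=np.array([-.075,0,.052])
big=cv2.resize(im[80:160,280:390],None,fx=7,fy=7,interpolation=2)
def draw(P,col): 
    u=(proj(p,T(P))-[280,80]+.5)*7; cv2.polylines(big,[np.int32(u)],False,col,1)
ph=np.linspace(0,6.283,80)
draw([B+.013*(np.cos(t)*s+np.sin(t)*l) for t in ph],(0,255,0)); draw([B+.02*n+.010*(np.cos(t)*s+np.sin(t)*l) for t in ph],(255,0,0)); draw([B,B+.02*n],(0,0,255))
cv2.imwrite('pics/shaft.png',big)
E
python3 plate.py
```

```text
front edge [0.4953 0.0516 0.026 ] [ 0.7379 -0.0317  0.026 ] 0.2564687349474413
yaw(x back) 71.0504246742197
back edge of slope at z.078 [[0.5213 0.1325 0.078 ]
 [0.7655 0.0507 0.078 ]]
[0.6539 0.121  1.2424] 71.18299464172912 [-1.9682  3.2078  0.902   2.6007 -1.4012 -1.6993  2.2188 -1.7219]
base [[0.6297 0.05   0.052 ]]
```

View pics/shaft.png

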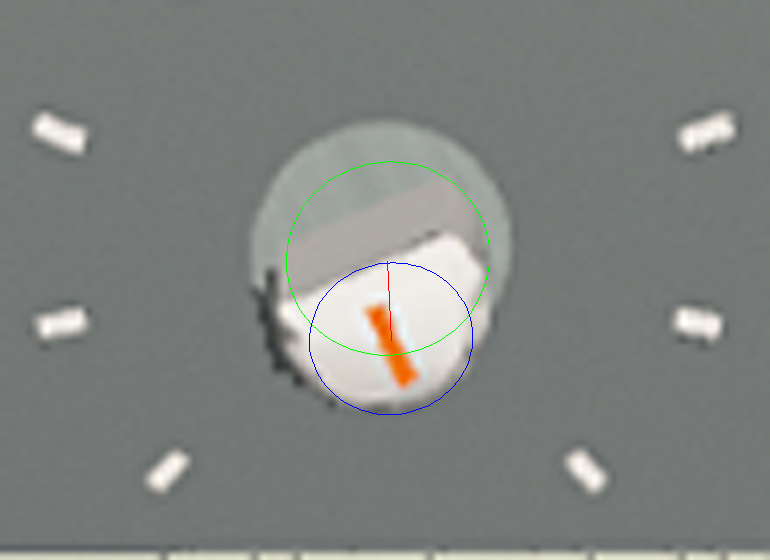

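The zoom shows the flat facing up-left. The orange line and the chord both give a shaft angle of about +23° (0.40 rad), and the base is at about (0.629, 0.052). The tool can't be tilted. So I'll press the held knob on the free left part of the panel, where it will pivot 30° in the pads, and then take it to the shaft.

>>> drive_tool:
  series:
    - {"x": 0.048, "y": -0.033, "z": 0, "yaw": 0, "grip": 1}
    - {"x": 0.048, "y": -0.033, "z": 0, "yaw": 0, "grip": 1}
    - {"x": 0, "y": 0, "z": 0.05, "yaw": 0, "grip": 1}
    - {"x": 0, "y": 0, "z": 0.045, "yaw": 0, "grip": 1}
    - {"x": 0, "y": 0, "z": 0, "yaw": 0, "grip": 1}
  newtons: 15

```text
t: 6.48
ee_pos: [0.5554, 0.0697, 0.1903]
orientation: [0.813, 0.582, -0.004, -0.002]
force: [0.2, 0.2, -1.0]
gripper_width: 0.02
gripper_force: 15.0
```

```bash
python3 w.py w4.png knob_grip | head -3
```

```text
6.475 [0.555 0.07  0.19 ] [ 0.323  0.946 -0.004] [ 0.162  0.44  -0.467  1.889  0.251  0.878 -0.759]
knob_grip 0.63 [536.4, 385.3] 3019 [[ 0.684 -0.094  0.045]]
knob_grip 0.62 [323.2, 273.1] 10244 [[0.549 0.057 0.045]]
```

>>> drive_tool:
  series:
    - {"x": 0, "y": 0, "z": 0.012, "yaw": 0, "grip": 1}
    - {"x": -0.006, "y": 0, "z": 0.006, "yaw": 0, "grip": 1}
    - {"x": -0.006, "y": 0, "z": 0.006, "yaw": 0, "grip": 1}
    - {"x": -0.006, "y": 0, "z": 0.006, "yaw": 0, "grip": 1}

```text
t: 7.08
ee_pos: [0.552, 0.0533, 0.1637]
orientation: [0.813, 0.582, 0.0, 0.0]
force: [-2.4, -0.0, 3.7]
gripper_width: 0.0198
gripper_force: 15.0
```

>>> drive_tool:
  series:
    - {"x": -0.006, "y": 0, "z": 0.006, "yaw": 0, "grip": 1}
    - {"x": 0, "y": 0, "z": 0.003, "yaw": 0, "grip": 1}
    - {"x": 0, "y": 0, "z": 0, "yaw": 0, "grip": 1}

```text
t: 7.45
ee_pos: [0.5496, 0.0462, 0.1539]
orientation: [0.813, 0.582, -0.002, 0.001]
force: [-1.9, -5.7, 2.7]
gripper_width: 0.0201
gripper_force: 15.0
```

Run:
```python
from h import *
s=monitor.get_state(); print(s['ee_pos'],s['force'])
p,a=snap('wrist'); q,b=snap('side')
a=a[60:400,180:470]; b=cv2.resize(b[210:330,230:400],None,fx=2.8,fy=2.8,interpolation=2)
h=max(a.shape[0],b.shape[0]); pad=lambda i:np.pad(i,((0,h-i.shape[0]),(0,0),(0,0)))
cv2.imwrite('pics/w5.png',np.hstack([pad(a),pad(b)])[:,:,::-1]);
```

```text
[0.54960134 0.04617843 0.15388352] [-1.93315382 -5.72493366  2.71142388]
```

View pics/w5.png

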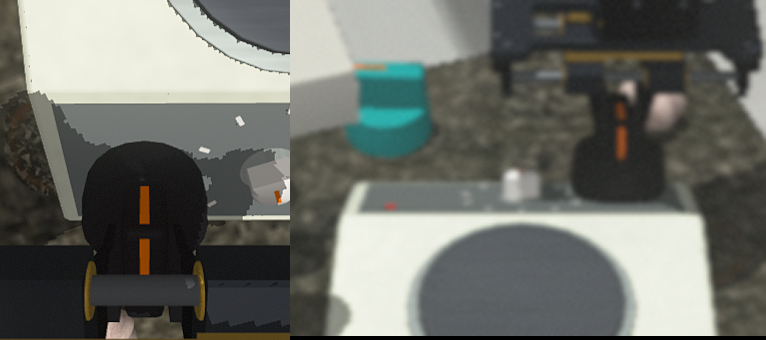

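The knob is tilting with the panel: its skirt lies on the slope and the pointer end is raised. I'll press a little more, then lift and measure the tilt from the pointer line.

>>> drive_tool:
  series:
    - {"x": -0.002, "y": 0, "z": 0.004, "yaw": 0, "grip": 1}
    - {"x": 0, "y": 0, "z": 0.003, "yaw": 0, "grip": 1}
    - {"x": 0, "y": 0, "z": 0, "yaw": 0, "grip": 1}

```text
t: 7.92
ee_pos: [0.5487, 0.0436, 0.1467]
orientation: [0.814, 0.582, -0.002, 0.001]
force: [-1.7, -6.1, 2.4]
gripper_width: 0.0198
gripper_force: 15.0
```

>>> drive_tool:
  series:
    - {"x": 0, "y": 0, "z": -0.03, "yaw": 0, "grip": 1}
    - {"x": 0, "y": 0, "z": -0.05, "yaw": 0, "grip": 1}
    - {"x": 0, "y": 0, "z": 0, "yaw": 0, "grip": 1}
  newtons: 20

```text
t: 8.3
ee_pos: [0.5515, 0.0474, 0.2305]
orientation: [0.813, 0.582, 0.004, 0.002]
force: [0.6, -0.0, -2.4]
gripper_width: 0.0196
gripper_force: 20.0
```

```bash
cat > tilt.py <<'E'
from h import *
from scipy.optimize import least_squares
np.set_printoptions(precision=4,suppress=True)
s=monitor.get_state(); p,im=snap('wrist','tilt%.2f.png'%s['t'])
h=cv2.cvtColor(im,cv2.COLOR_RGB2HSV); m=(h[...,0]<25)&(h[...,1]>160)&(h[...,2]>110); m[:,:300]=0;m[:,350:]=0;m[:150]=0;m[400:]=0
q=np.argwhere(m)[:,::-1]; t=q[q[:,1]<=q[:,1].min()+1].mean(0)
M=R.from_quat(s['orientation']).as_matrix(); O=s['ee_pos']+M@[0,0,.051]
T=lambda a,b,H:O+M@np.array([a*np.cos(b)+H*np.sin(b)*-1, 0, -(a*np.sin(b)+H*np.cos(b))])
print(s['ee_pos'],s['force'],'line end px',t,q[:,1].max())
for b in range(0,46,5): print(b,proj(p,[T(.032,np.radians(b),.009),T(.0,np.radians(b),.009)]).ravel())
E
python3 tilt.py
```

```text
[0.5515 0.0474 0.2305] [ 0.6058 -0.049  -2.4443] line end px [324.5 252.5] 333
0 [325.3494 266.0348 325.2871 333.3157]
5 [325.3648 270.5149 325.2855 334.8161]
10 [325.3796 275.607  325.2835 336.2148]
15 [325.3937 281.2824 325.2812 337.5001]
20 [325.4068 287.5005 325.2786 338.6616]
25 [325.4187 294.208  325.2757 339.6903]
30 [325.4292 301.3393 325.2726 340.5788]
35 [325.4381 308.8169 325.2692 341.321 ]
40 [325.4453 316.5526 325.2657 341.9123]
45 [325.4507 324.4497 325.2619 342.3496]
```

Run:
```python
import cv2,numpy as np,glob
f=sorted(glob.glob('pics/tilt*.png'))[-1]; im=cv2.imread(f); h=cv2.cvtColor(im,cv2.COLOR_BGR2HSV)
m=(h[...,0]<25)&(h[...,1]>160)&(h[...,2]>110); m[:,:300]=0;m[:,350:]=0
n,l,s,c=cv2.connectedComponentsWithStats(m.astype(np.uint8)); print([x for x in s[1:] if x[4]>15])
cv2.imwrite('pics/t_crop.png',cv2.resize(im[150:420,200:450],None,fx=2,fy=2))
```

```text
[array([320, 252,   9,  45, 400], dtype=int32), array([320, 313,  10,  21, 192], dtype=int32)]
```

View pics/t_crop.png

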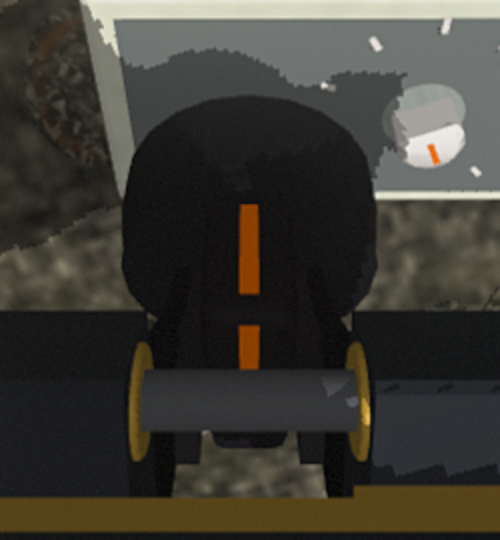

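The knob is tilted about 30° in the pads. The shaft ring is visible at full-frame pixel (412,212), so I'll cross-check the base position from this second view.

Run:
```python
from h import *
np.set_printoptions(precision=4,suppress=True)
p=vision.camera_params('wrist'); print(onz(p,[[412.5,212.5]],.052))
import glob; im=cv2.imread(sorted(glob.glob('pics/tilt*.png'))[-1])
B0=np.array([.6294,.0519,.052]);n=np.array([-.162,-.473,.866]); print('pred base,tip px',proj(p,[B0,B0+.02*n]))
h=cv2.cvtColor(im,cv2.COLOR_BGR2HSV); m=(h[...,0]<25)&(h[...,1]>160)&(h[...,2]>110); m[:,:390]=0; m[:,440:]=0; m[:190]=0;m[240:]=0
print('line on end face',np.argwhere(m).mean(0)[::-1],m.sum())
```

```text
[[0.6251 0.049  0.052 ]]
pred base,tip px [[416.8151 207.4571]
 [421.7075 224.9989]]
line on end face [416.36 227.04] 25
```

>>> drive_tool:
  series:
    - {"x": -0.0065, "y": 0.04, "z": 0, "yaw": 0, "grip": 1}
    - {"x": -0.0065, "y": 0.04, "z": 0, "yaw": 0, "grip": 1}
    - {"x": 0, "y": 0, "z": 0, "yaw": -9, "grip": 1}
    - {"x": 0, "y": 0, "z": 0, "yaw": -9, "grip": 1}
    - {"x": 0, "y": 0, "z": 0, "yaw": 0, "grip": 1}

```text
t: 8.98
ee_pos: [0.62, 0.0082, 0.2249]
orientation: [0.712, 0.702, -0.001, -0.001]
force: [-0.0, 1.2, -1.2]
gripper_width: 0.0197
gripper_force: 20.0
```

>>> drive_tool:
  series:
    - {"x": -0.001, "y": 0.002, "z": 0.03, "yaw": 0, "grip": 1}
    - {"x": 0, "y": 0, "z": 0.016, "yaw": 0, "grip": 1}
    - {"x": 0, "y": 0, "z": 0, "yaw": 0, "grip": 1}

```text
t: 9.35
ee_pos: [0.6217, 0.0073, 0.1793]
orientation: [0.712, 0.702, -0.002, -0.001]
force: [-0.4, -0.2, -2.6]
gripper_width: 0.0198
gripper_force: 20.0
```

Run:
```python
from h import *
s=monitor.get_state(); print(s['ee_pos'],s['force'])
p,a=snap('wrist'); q,b=snap('side'); r,c=snap('top')
a=a[60:400,180:470]; b=cv2.resize(b[220:310,260:370],None,fx=3.6,fy=3.6,interpolation=2); c=cv2.resize(c[185:245,240:310],None,fx=1.5,fy=1.5)
h=max(a.shape[0],b.shape[0]); pad=lambda i:np.pad(i,((0,h-i.shape[0]),(0,0),(0,0)))
cv2.imwrite('pics/w6.png',np.hstack([pad(a),pad(b),pad(c)])[:,:,::-1]); 
B=np.array([.628,.050,.052]);n=np.array([-.162,-.473,.866]); print('side px base,tip',proj(q,[B,B+.02*n]), 'side crop',(proj(q,[B,B+.02*n])-[260,220])*3.6)
```

```text
[0.62166528 0.0072701  0.17933947] [-0.43846066 -0.24840223 -2.61486307]
side px base,tip [[311.66623113 279.54391111]
 [311.67657573 270.20578464]] side crop [[185.99843206 214.35807998]
 [186.03567262 180.74082469]]
```

View pics/w6.png

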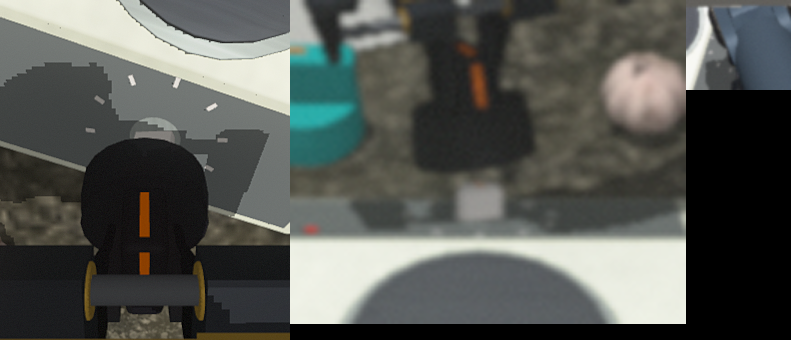

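The side crop shows the knob above the shaft: rim centre about (473,155), shaft about (480,200). The knob is 3–4 mm too far in image left (+x). The wrist crop shows the ring spanning columns 130–180 with its top at row 118. I'll check that numerically.

Run:
```python
from h import *
np.set_printoptions(precision=4,suppress=True)
p=vision.camera_params('wrist'); x=np.array([.324,.946,0]);s=.866*x+[0,0,.5];l=np.array([-.946,.324,0])
for B in([.628,.05,.052],[.625,.05,.052],[.625,.047,.052]):
    P=[np.array(B)+.0165*(np.cos(t)*s+np.sin(t)*l) for t in np.linspace(0,6.28,100)]; q=proj(p,P)-[180,60]; print(B,q.min(0),q.max(0))
```

```text
[0.628, 0.05, 0.052] [125.9637 122.0638] [176.0166 161.9028]
[0.625, 0.05, 0.052] [121.3934 122.1334] [171.3676 161.9638]
[0.625, 0.047, 0.052] [121.5487 126.9991] [171.3227 166.1988]
```

>>> drive_tool:
  series:
    - {"x": 0.0075, "y": 0.002, "z": 0.0105, "yaw": 0, "grip": 1}
    - {"x": 0.002, "y": 0.0006, "z": 0.0035, "yaw": 0, "grip": 1}
    - {"x": 0.002, "y": 0.0006, "z": 0.0035, "yaw": 0, "grip": 1}
    - {"x": 0, "y": 0, "z": 0, "yaw": 0, "grip": 1}

```text
t: 10.0
ee_pos: [0.6259, 0.0172, 0.1649]
orientation: [0.712, 0.702, -0.002, 0.001]
force: [-4.4, -4.0, 8.0]
gripper_width: 0.0198
gripper_force: 20.1
```

```bash
python3 -c "
from h import *
s=monitor.get_state();print(s['ee_pos'],s['force'],s['moment'])"
```

```text
[0.62585966 0.01715704 0.16493018] [-4.38732802 -3.99071152  8.00623195] [-0.79392777  0.9505454   0.11563647]
```

Contact is on the bevel with a sideways push toward −x, which agrees with the side view. I'll shift that way and push on.

>>> drive_tool:
  series:
    - {"x": 0.001, "y": -0.003, "z": -0.002, "yaw": 0, "grip": 1}
    - {"x": 0.001, "y": 0.0, "z": 0.003, "yaw": 0, "grip": 1}
    - {"x": 0.001, "y": 0, "z": 0.003, "yaw": 0, "grip": 1}
    - {"x": 0, "y": 0, "z": 0, "yaw": 0, "grip": 1}

```text
t: 10.5
ee_pos: [0.624, 0.0239, 0.1599]
orientation: [0.711, 0.703, 0.002, -0.0]
force: [2.4, 4.8, -0.1]
gripper_width: 0.0202
gripper_force: 20.0
```

```bash
cat > f.py <<'E'
from h import *
np.set_printoptions(precision=4,suppress=True)
s=monitor.get_state(); h=np.radians(89.2); M=R.from_quat(s['orientation']).as_matrix(); hx=M[:,0]
foot=s['ee_pos']+[0,0,-.051]+.0275*hx+[0,0,-.0476]; n=np.array([-.162,-.473,.866]);x=np.array([.324,.946,0]);S=.866*x+[0,0,.5];l=np.array([-.946,.324,0])
A=np.array([S,l,n]); print(s['t'],s['ee_pos'],'foot in panel frame (up,left,out)',A@(foot-[.628,.0515,.052]),'force',A@(s['force']+[0,0,1.8]),s['force'],'mom',s['moment'],s['gripper_width'])
E
python3 f.py
```

```text
10.5 [0.624  0.0239 0.1599] foot in panel frame (up,left,out) [0.0036 0.0034 0.0088] force [ 5.5026 -0.7364 -1.2088] [ 2.4368  4.8418 -0.0954] mom [ 1.06   -0.6246  0.0064] 0.020189463390423535
```

It's going in: the rim is now about 9 mm from the panel with low force. I'll continue.

>>> drive_tool:
  series:
    - {"x": 0.0015, "y": 0.0005, "z": 0.003, "yaw": 0, "grip": 1}
    - {"x": 0.0015, "y": 0.0005, "z": 0.003, "yaw": 0, "grip": 1}
    - {"x": 0.001, "y": 0, "z": 0.003, "yaw": 0, "grip": 1}
    - {"x": 0, "y": 0, "z": 0, "yaw": 0, "grip": 1}

```text
t: 11.0
ee_pos: [0.6243, 0.0249, 0.1541]
orientation: [0.712, 0.702, -0.001, 0.001]
force: [-8.2, -1.1, 23.6]
gripper_width: 0.0196
gripper_force: 21.6
```

```bash
python3 f.py
```

```text
11.0 [0.6243 0.0249 0.1541] foot in panel frame (up,left,out) [0.0015 0.0034 0.003 ] force [ 9.4507  7.3649 23.8404] [-8.1786 -1.1482 23.5723] mom [-0.0813  1.3168 -0.0466] 0.01959707211161616
```

>>> drive_tool:
  series:
    - {"x": 0, "y": 0, "z": -0.003, "yaw": 0, "grip": -1}
    - {"x": 0, "y": 0, "z": 0, "yaw": 0, "grip": -1}
    - {"x": 0, "y": 0, "z": 0, "yaw": 0, "grip": -1}
    - {"x": 0, "y": 0, "z": 0, "yaw": 0, "grip": -1}
    - {"x": 0, "y": 0, "z": 0, "yaw": 0, "grip": -1}

```text
t: 11.62
ee_pos: [0.6243, 0.0251, 0.1535]
orientation: [0.712, 0.702, -0.0, 0.0]
force: [-1.0, -0.7, 1.0]
gripper_width: 0.0626
gripper_force: 0.7
```

>>> drive_tool:
  series:
    - {"x": 0, "y": 0, "z": 0, "yaw": 0, "grip": -1}
    - {"x": 0, "y": 0, "z": -0.04, "yaw": 0, "grip": -1}
    - {"x": 0, "y": 0, "z": -0.04, "yaw": 0, "grip": 1}
    - {"x": 0, "y": 0, "z": 0, "yaw": 0, "grip": 1}
    - {"x": 0, "y": 0, "z": 0, "yaw": 0, "grip": 1}

```text
t: 12.25
ee_pos: [0.6241, 0.0261, 0.2332]
orientation: [0.712, 0.702, 0.0, -0.0]
force: [-0.2, -0.8, -0.3]
gripper_width: 0.0645
gripper_force: 0.0
```

```bash
python3 f.py
python3 - <<'E'
from h import *
np.set_printoptions(precision=4,suppress=True)
p,a=snap('wrist','w7.png'); q,b=snap('side','s7.png')
x=np.array([.324,.946,0]);s=.866*x+[0,0,.5];l=np.array([-.946,.324,0]);n=np.array([-.162,-.473,.866]);B=np.array([.628,.0515,.052])
h=cv2.cvtColor(a,cv2.COLOR_RGB2HSV); m=((h[...,0]<25)&(h[...,1]>160)&(h[...,2]>110)).astype(np.uint8)
k,L,st,c=cv2.connectedComponentsWithStats(m)
for i in range(1,k):
  if st[i,4]>25: print(st[i],c[i])
for th in(15,23,30):
  u=np.cos(np.radians(th))*s+np.sin(np.radians(th))*l; print(th,'seated pred: bar-top axis, end; end-face foot',proj(p,[B+.066*n,B+.066*n+.032*u,B+.032*n+.032*u]).ravel())
E
```

```text
12.25 [0.6241 0.0261 0.2332] foot in panel frame (up,left,out) [0.042  0.004  0.0712] force [-0.0007 -0.0424  1.7598] [-0.2453 -0.8468 -0.2763] mom [-0.0063 -0.0733  0.0361] 0.064461093079597
[311 207  11  25 148] [316.0541 219.2095]
[451 217  12   8  61] [456.7541 220.2951]
[309 242   7  32 174] [311.8046 256.6437]
[471 340   6  34  96] [473.5729 356.9271]
[173 342   4  33  63] [174.2857 358.1111]
[395 387  28  12  93] [408.6559 392.1613]
15 seated pred: bar-top axis, end; end-face foot [314.9567 275.0284 314.67   242.2266 323.4411 206.8253]
23 seated pred: bar-top axis, end; end-face foot [314.9567 275.0284 307.5224 241.6954 316.9819 206.4475]
30 seated pred: bar-top axis, end; end-face foot [314.9567 275.0284 301.4419 241.8208 311.4678 206.7017]
```

Measured in the wrist picture, the pointer matches the seated prediction within 1–2 px in row, with a twist of about 20°. I'll press the bar top with closed fingers to push it fully home.

>>> drive_tool:
  series:
    - {"x": -0.015, "y": -0.005, "z": 0, "yaw": 0, "grip": 1}
    - {"x": 0, "y": 0, "z": 0, "yaw": 0, "grip": 1}
    - {"x": 0, "y": 0, "z": 0, "yaw": 0, "grip": 1}
    - {"x": 0, "y": 0, "z": 0, "yaw": 0, "grip": 1}
    - {"x": 0, "y": 0, "z": 0, "yaw": 0, "grip": 1}

```text
t: 12.98
ee_pos: [0.6191, 0.0112, 0.2338]
orientation: [0.712, 0.702, 0.0, 0.0]
force: [-0.8, 0.5, -0.2]
gripper_width: 0.0066
gripper_force: 0.0
```

>>> drive_tool:
  series:
    - {"x": 0, "y": 0, "z": 0, "yaw": 0, "grip": 1}
    - {"x": 0, "y": 0, "z": 0.03, "yaw": 0, "grip": 1}
    - {"x": 0, "y": 0, "z": 0.016, "yaw": 0, "grip": 1}
    - {"x": 0, "y": 0, "z": 0, "yaw": 0, "grip": 1}

```text
t: 13.48
ee_pos: [0.6183, 0.0108, 0.1864]
orientation: [0.712, 0.702, -0.001, -0.001]
force: [0.0, 0.4, 0.1]
gripper_width: 0.0002
gripper_force: 0.0
```

>>> drive_tool:
  series:
    - {"x": 0.001, "y": 0, "z": 0.003, "yaw": 0, "grip": 1}
    - {"x": 0.001, "y": 0, "z": 0.003, "yaw": 0, "grip": 1}
    - {"x": 0.001, "y": 0, "z": 0.002, "yaw": 0, "grip": 1}
    - {"x": 0, "y": 0, "z": 0, "yaw": 0, "grip": 1}

```text
t: 13.98
ee_pos: [0.6197, 0.0139, 0.1805]
orientation: [0.712, 0.702, 0.0, 0.001]
force: [-0.3, -0.1, 2.1]
gripper_width: 0.0002
gripper_force: 1.5
```

>>> drive_tool:
  series:
    - {"x": 0.001, "y": 0, "z": 0.003, "yaw": 0, "grip": 1}
    - {"x": 0.001, "y": 0, "z": 0.003, "yaw": 0, "grip": 1}
    - {"x": 0, "y": 0, "z": 0, "yaw": 0, "grip": 1}

```text
t: 14.35
ee_pos: [0.6201, 0.0145, 0.1792]
orientation: [0.712, 0.702, -0.001, 0.003]
force: [-9.2, -5.3, 29.3]
gripper_width: 0.0005
gripper_force: 16.1
```

>>> drive_tool:
  series:
    - {"x": 0.001, "y": 0, "z": 0.003, "yaw": 0, "grip": 1}
    - {"x": 0.001, "y": 0, "z": 0.003, "yaw": 0, "grip": 1}
    - {"x": 0, "y": 0, "z": 0, "yaw": 0, "grip": 1}

```text
t: 14.72
ee_pos: [0.6203, 0.0149, 0.1785]
orientation: [0.713, 0.701, -0.002, 0.004]
force: [-21.8, -9.6, 59.9]
gripper_width: 0.0001
gripper_force: 31.1
```

It is stiff at the seated height. I'll lift clear and verify.

>>> drive_tool:
  series:
    - {"x": 0, "y": 0, "z": -0.03, "yaw": 0, "grip": 1}
    - {"x": 0, "y": 0, "z": -0.04, "yaw": 0, "grip": 1}
    - {"x": -0.02, "y": 0, "z": -0.02, "yaw": 0, "grip": 1}
    - {"x": 0, "y": 0, "z": 0, "yaw": 0, "grip": 1}
    - {"x": 0, "y": 0, "z": 0, "yaw": 0, "grip": 1}

```text
t: 15.35
ee_pos: [0.6181, -0.0016, 0.2565]
orientation: [0.712, 0.702, -0.001, -0.001]
force: [0.2, -0.3, -0.2]
gripper_width: 0.0002
gripper_force: 0.0
```

```bash
cat > v.py <<'E'
from h import *
from scipy.optimize import minimize
np.set_printoptions(precision=4,suppress=True)
p,a=snap('wrist','w8.png'); d=vision.cut_out('wrist','knob_grip'); q,b=snap('side','s8.png'); e=vision.cut_out('side','knob_grip')
print([(x['confidence'],x['at']) for x in d],[(x['confidence'],x['at']) for x in e])
B0=np.array([.628,.0515,.052]); print(proj(p,[B0+.04*np.array([-.162,-.473,.866])]),proj(q,[B0+.04*np.array([-.162,-.473,.866])]))
x=np.array([.324,.946,0]);S=.866*x+[0,0,.5];l=np.array([-.946,.324,0]);n=np.cross(S,l); F=np.c_[S,l,n]
h=cv2.cvtColor(a,cv2.COLOR_RGB2HSV); m=((h[...,0]<25)&(h[...,1]>160)&(h[...,2]>110)).astype(np.uint8)
k,L,st,c=cv2.connectedComponentsWithStats(m)
for i in range(1,k):
  if st[i,4]>25 and 250<c[i][0]<400:
    ys=np.arange(st[i,1],st[i,1]+st[i,3]); print(st[i],'top x',np.argwhere(L==i)[np.argwhere(L==i)[:,0]<=ys[1]].mean(0)[::-1],'bot',np.argwhere(L==i)[np.argwhere(L==i)[:,0]>=ys[-2]].mean(0)[::-1])
t=np.linspace(0,6.283,60)
for th in(15,20,25): print(th,'pred axis,end,endfoot',proj(p,[B0+F@[0,0,.066]]+[B0+F@[.032*np.cos(np.radians(th)),.032*np.sin(np.radians(th)),z] for z in(.066,.032)]).ravel())
def mask(cam,v):
    Rk=F@R.from_euler('zxy',[v[3],v[4],v[5]]).as_matrix(); o=B0+F@np.array([v[0],v[1],v[2]]); M=np.zeros((480,640),np.uint8)
    H=[np.c_[r*np.cos(t),r*np.sin(t),0*t+z] for r,z in((.036,0),(.034,.032))]
    for P in(np.vstack(H),np.array([[i,j,z] for i in(-.032,.032) for j in(-.01,.01) for z in(.03,.066)])):
        cv2.fillConvexPoly(M,cv2.convexHull(np.round(proj(cam,o+P@Rk.T)*16).astype(np.int32)),1,shift=4)
    return M>0
D=min(d,key=lambda z:np.hypot(*(np.array(z['at'])-proj(p,[B0+.04*n])[0])))['region']; E=min(e,key=lambda z:np.hypot(*(np.array(z['at'])-proj(q,[B0+.04*n])[0])))['region']
lim=np.zeros((480,640),bool); lim[:300]=1
f=lambda v:((mask(p,v)^D)&lim).sum()+3*(mask(q,v)^E).sum()
for v0 in([0,0,0,.37,0,0],[0,0,.004,.37,.08,0]):
    sx=np.vstack([v0]+[np.array(v0)+np.eye(6)[i]*[.004,.004,.004,.1,.1,.1][i] for i in range(6)])
    r=minimize(f,v0,method='Nelder-Mead',options=dict(initial_simplex=sx,maxiter=400)); print('up,left,out,twist,roll,pitch',r.x,r.fun,D.sum(),E.sum())
E
python3 v.py
```

```text
[(0.64, [328.4, 185.0]), (0.63, [388.8, 293.3])] [(0.91, [311.4, 268.3]), (0.6, [267.0, 249.9])]
[[328.9637 204.1724]] [[311.9183 261.2732]]
[319 162  12  22 133] top x [327.25 162.75] bot [322.2308 182.4615]
[318 192   6  34 174] top x [320.5 192.5] bot [321.  224.5]
[305 335   2  43  72] top x [305.  335.5] bot [305.  376.5]
[342 339   3  37  61] top x [343.  339.5] bot [343.  374.5]
15 pred axis,end,endfoot [323.6076 226.9673 324.186  191.2111 331.638  162.6375]
20 pred axis,end,endfoot [323.6076 226.9673 319.9676 190.9026 327.8063 162.4005]
25 pred axis,end,endfoot [323.6076 226.9673 315.7968 190.8971 324.0106 162.4577]
up,left,out,twist,roll,pitch [ 0.0004  0.0029 -0.0012  0.2772  0.0299  0.0294] 713.0 7317 956
up,left,out,twist,roll,pitch [ 0.0018  0.0026 -0.0005  0.2327  0.0296 -0.0598] 592.0 7317 956
```

```bash
python3 -c "
from workcell import close_job
print(close_job())"
```

```text
the job is handed in; nothing more can be done
None
```

I put the black knob back on the shaft and handed the job in at about 15.5 s. My last measurements had the rim within about 1 mm of the panel and the flats about 0.1 rad apart; the fingers were clear, but the judge's result was not shown.

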